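Build a kiln tier over a clay pot

ROBOT

A 6-joint arm with a two-finger parallel gripper is mounted at the origin on the work surface. World frame = base frame: x ahead of the robot, y to its left, z up, the work surface at z = 0. Lengths are in m, angles in rad, forces in N, time in s.
With the tool pointing down it reaches from about 0.35 to 0.775 m from the base axis. Payload 7.3 kg.
Tool frame: the origin (TCP) lies at the centre of the arm's flange, where the gripper is bolted on; the fingertips stand 178 mm ahead of it and the grasp point (between the pads) lies 159 mm ahead of it (tip_extent is the distance from the TCP to the fingertips, in m); z points along the fingers, y is the line along which they close (so a half turn about z gives the same grasp; the last joint's range is limited). The gripper opens to 92 mm and grips with 3 to 60 N. Pads are 19 mm wide; open, the fingers measure 130 mm over their backs; the gripper's body (75 mm by 190 mm) begins 47 mm behind the grasp point.
Start: joints at [-1.437, 0.342, 1.524, -0, 1.275, -0.146], TCP at [0.145, -0.505, 0.405] pointing down, gripper open.
Joint ranges: [-2.53, 2.53], [-0.77, 2.02], [0.04, 2.7], [-1, 4.14], [0.28, 2.66], [-3.11, 3.11]. Speed limits (rad/s): [2.57, 2.57, 3.14, 3.14, 3.14, 3.14].

INTERFACE

Orientations are given as [roll, pitch, yaw] about the fixed x, y, z axes, in that order (R = Rz(yaw) Ry(pitch) Rx(roll)).
In Python, from cell import * gives the robot as it stands.
- The arm moves only by the tool arm_command, never from a script. Its arguments are lists of equal length, an entry for each row: "xyz": the shift along the world's x, y, z in mm, a list of three; "spin": the turn about the world's z in degrees. In form: {"xyz": [[tx, ty, tz], ...], "spin": [spin, ...]}. A call has 1 to 20 rows; each row shifts and turns the commanded pose from where the row before left it; what a row does not reach is not made up. A row lasts 1/10 s, in which the tool goes at most 50 mm and 8.59 degrees, less where a joint would pass 70% of its speed; a pose out of reach is approached as far as the arm can. A call with a gripper value outside its range is refused whole. "jaw" is the opening, from -1 (shut) to 1 (fully open), set as the call begins (left out, the last holds). The fingers move at their own pace and stop on an object; "squeeze" is the grip in N (left out, the last holds). Time passes only in rows, so rows that do not move let the fingers close. It gives the time, the measured TCP pose, the force, the opening and the grip force at its end, in the units of the state.
- observe(): the state, without advancing time (a new reading comes with each control period).
- read_camera(name): name is "scene" or "top"; returns a dict with "img" (400x640x3 uint8, red, green, blue), "depth" (400x640 float32, m along the optical axis (not along the pixel's ray), 0 where there is no reading), "fx", "fy", "cx", "cy" (pixels), "world_from_camera" (4x4, takes a point from camera to world coordinates). Camera axes: x right, y up, looking along -z (the intrinsics and any distortion apply to the point x, -y, -z); pixel columns grow to the right and rows downward; lengths in m; the calibration is good to about 2 mm. A picture is of the moment at which its call begins.
- hand_in(): hands the job in; it is judged then, once.
The state is a dict: "time": time; "qpos": joint angles; "qvel": joint speeds; "joint_efforts": joint torques, N m; "tool_pos": TCP position; "tool_rot": TCP orientation; "contact_force": force on the tool from outside, world axes, zero at the start; "torque": the same for the moment, N m; "opening": finger opening in m; "grip_force": force on a finger pad.
Only numpy, scipy, OpenCV 4.12 (cv2) and the standard library are available. Lean on these libraries where they do the work, as an engineer would, in place of code of your own. Each camera call takes 0.05 s, during which the arm holds its last target. There are 200 camera calls.

TASK

Set up a small tier on the large kiln shelf, ready for firing: stand the clay pot upright in the middle of the shelf, with the tall square post on the side nearer the robot and the tall round post on the far side, both on the shelf's lengthwise centre line with their centres 75 mm from the middle. Then lay the narrow shelf strip lengthwise across the tops of the two posts, centred over the pot, and stand the cone pack upright on the middle of the strip. Keep the pot upright and put it down gently, and leave the short post, the bowl and the trimming tool where they are.

Things in the scene. Friction and masses are not known exactly. Their poses are not given: they have to be found in the camera images.
- kiln_shelf: large kiln shelf: fixed flat tan ceramic slab lying on the table, 240 (its x, lengthwise) x 110 (its y) x 15 mm (z up). Origin at the centre of its underside, so its top is 15 mm above the origin. Its x axis points from the end nearer the robot to the far end, turned up to 0.4 rad to either side of world x. It lies to the left or the right of the loose things.
- pot: small dark grey clay beaker, round, open at the top, 48 mm outer diameter (straight sides above the lowest 6 mm), 50 mm high, wall 4 mm, about 0.13 kg. Origin at the centre of its underside, z up. Loose, on the table.
- square_post: tall square kiln post: solid cream ceramic block 40 x 40 mm, 70 mm high, standing upright, about 0.22 kg. Origin at the centre of its underside, x and y square to its sides, z up. Loose, on the table.
- round_post: tall round kiln post: cream ceramic cylinder 40 mm in diameter, 70 mm high, with a dark bore mark on top, standing upright, about 0.18 kg. Origin at the centre of its underside, z up. Loose, on the table.
- short_post: short round kiln post, not used: cream cylinder 32 mm in diameter, 28 mm high, standing among the things to be moved. Origin at the centre of its underside. Loose; to be left alone.
- bridge: narrow shelf strip: flat tan ceramic slab 190 (its x) x 56 (its y) x 12 mm (z up), about 0.28 kg, lying flat on the table on the other side from the large shelf, its x within 0.4 rad of world x. Origin at the centre of its underside. Loose; gripped across its 56 mm width.
- cone_pack: cone pack: dark grey clay bar 66 (its x) x 26 (its y) x 14 mm (z up) with three slender cream cones in a row along x on top, all leaning slightly to +x; cone tips about 56 mm above the underside. About 0.06 kg. Origin at the centre of its underside. Loose; gripped across its 26 mm width.
- bowl: terracotta bowl, 124 mm across the rim, 58 mm high, upright beyond the work. Origin at the centre of its underside. Loose bystander, to be left alone.
- trimming_tool: trimming tool with a 16 mm thick wooden handle and a wire loop, 190 mm long, lying on the table beyond the work. Origin on the table under the handle's loop-side half, 90 mm from the handle's end; x towards the loop. Loose bystander, to be left alone.
There are look-alikes about, which are no part of the job. Leave any blue or purple look-alike of the bridge alone.

How it is judged:
At the end, for the whole second after the job is handed in: On the shelf: pot within 12 mm of its centre; square post at x -75, round post at +75 mm (15 along, 12 across); strip lies on both, centred (15 along, 12 across, 0.15 rad); cone pack on the strip within 15 mm of its centre (each axis). Heights within 4 mm, tilt under 0.08 rad, all still (x of pot in the frame of kiln_shelf between -0.012 and 0.012 m and y of pot in the frame of kiln_shelf between -0.012 and 0.012 m and z of pot in the frame of kiln_shelf between 0.011 and 0.019 m and x of square_post in the frame of kiln_shelf between -0.09 and -0.06 m and y of square_post in the frame of kiln_shelf between -0.012 and 0.012 m and z of square_post in the frame of kiln_shelf between 0.011 and 0.019 m and x of round_post in the frame of kiln_shelf between 0.06 and 0.09 m and y of round_post in the frame of kiln_shelf between -0.012 and 0.012 m and z of round_post in the frame of kiln_shelf between 0.011 and 0.019 m and x of bridge in the frame of kiln_shelf between -0.015 and 0.015 m and y of bridge in the frame of kiln_shelf between -0.012 and 0.012 m and z of bridge in the frame of kiln_shelf between 0.081 and 0.089 m and angle between the x axis of bridge and the x axis of kiln_shelf, either way round below 0.15 rad and x of cone_pack in the frame of bridge between -0.015 and 0.015 m and y of cone_pack in the frame of bridge between -0.015 and 0.015 m and z of cone_pack in the frame of bridge between 0.008 and 0.016 m and angle between each of pot, square_post, round_post, bridge, cone_pack's own z axis and vertical below 0.08 rad and linear speed of each of pot, square_post, round_post, bridge, cone_pack below 0.02 m/s and angular speed of each of pot, square_post, round_post, bridge, cone_pack below 0.2 rad/s); the robot touches nothing.
It fails at once if the pot is tipped (over 0.5 rad) (angle between pot's own z axis and vertical above 0.5 rad).
It fails at once if the pot is slammed on the kiln shelf (over 60 N) (contact force between pot and kiln_shelf above 60 N).
It fails at once if the pot is dropped onto the kiln shelf (falls at over 0.75 m/s, about 30 mm) (linear speed of pot above 0.75 m/s and horizontal distance between pot and kiln_shelf below 0.04 m and height (world z) of pot below 0.1 m).
It fails at once if the short post is moved by more than 20 mm (distance of short_post from where it was at the start of the episode above 0.02 m).
It fails at once if the bowl or the trimming tool is moved by more than 20 mm (distance of any of bowl, trimming_tool from where it was at the start of the episode above 0.02 m).
It also fails if it takes over 138 s, if anything falls off the work surface, if the arm or the gripper's body presses on something with over 40 N, if the wrist force passes 120 N, or if a joint passes its speed limit or range.

## Working session

There is one attempt and no reset: what is moved stays moved. The work goes in short steps, Python scripts to look and compute and a tool call to move; the robot and the scene stay as the last step left them, time stands still between calls to the robot, and variables do not carry over. Pictures are saved under pics/ and viewed, at most 14 in all, crops included, and the job is handed in when it is done.

Besides the shell and the picture viewer there is one more tool, called after "Emit:" as a command line: name --pt "numbers of a row" for each row, then --argument value for the rest. arm_command: Moves the arm, as the interface text tells. Its arguments: {"type":"object","properties":{"xyz":{"type":"array","items":{"type":"array","items":{"type":"number"}}},"spin":{"type":"array","items":{"type":"number"}},"jaw":{"type":"number"},"squeeze":{"type":"number"}},"required":["xyz","spin"]}

```bash
ls; mkdir -p pics
cat > h.py <<'E'
from cell import *
import numpy as np, cv2
def shot(n,f=None):
    c=read_camera(n)
    if f: cv2.imwrite('pics/'+f,c['img'][:,:,::-1])
    return c
def pts(c):
    v,u=np.mgrid[0:400,0:640]
    d=c['depth']
    p=np.stack([(u-c['cx'])/c['fx']*d,-(v-c['cy'])/c['fy']*d,-d,np.ones_like(d)],-1)
    return (p@np.array(c['world_from_camera']).T)[...,:3]
E
python3 - <<'E'
from h import *
o=observe(); print({k:np.round(v,3) for k,v in o.items()})
for n in('top','scene'):
    c=shot(n,n+'0.png'); print(c['fx'],c['cx'],c['cy'],np.round(c['world_from_camera'],3).tolist(),c.keys())
    np.save(n+'0.npy',c,allow_pickle=True)
E
```

```text
pics
{'time': np.float64(0.0), 'qpos': array([-1.437,  0.343,  1.525,  0.   ,  1.275, -0.146]), 'qvel': array([-0.002,  0.001, -0.   ,  0.002,  0.   ,  0.   ]), 'joint_efforts': array([ 2.0000e-03, -4.3123e+01, -2.4422e+01,  7.2000e-02,  5.6000e-02,
       -0.0000e+00]), 'tool_pos': array([ 0.145, -0.504,  0.404]), 'tool_rot': array([-3.14, -0.  ,  0.28]), 'contact_force': array([-0.326,  0.111,  0.035]), 'torque': array([ 0.019, -0.021,  0.002]), 'grip_force': np.float64(0.0), 'opening': np.float64(0.092)}
459.6365665865062 316.0767694328628 195.1727487604113 [[0.024, 0.987, -0.157, 0.409], [-1.0, 0.025, 0.002, -0.101], [0.006, 0.157, 0.988, 1.431], [0.0, 0.0, 0.0, 1.0]] dict_keys(['img', 'depth', 'fx', 'fy', 'cx', 'cy', 'world_from_camera'])
391.47212500500865 324.05183055456826 201.19946697309007 [[-0.495, -0.504, 0.708, 1.331], [0.869, -0.28, 0.409, 0.317], [-0.008, 0.817, 0.576, 0.62], [0.0, 0.0, 0.0, 1.0]] dict_keys(['img', 'depth', 'fx', 'fy', 'cx', 'cy', 'world_from_camera'])
```

View pics/top0.png

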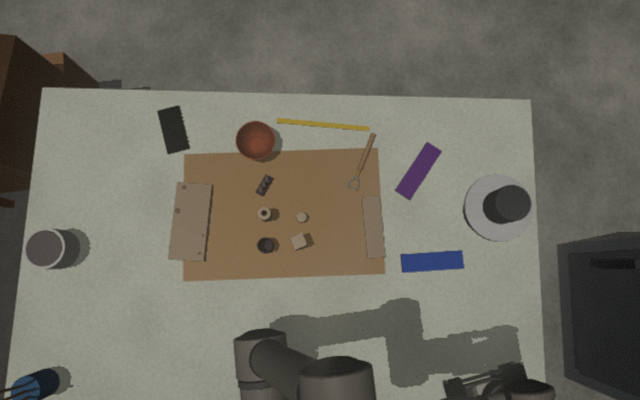

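View pics/scene0.png

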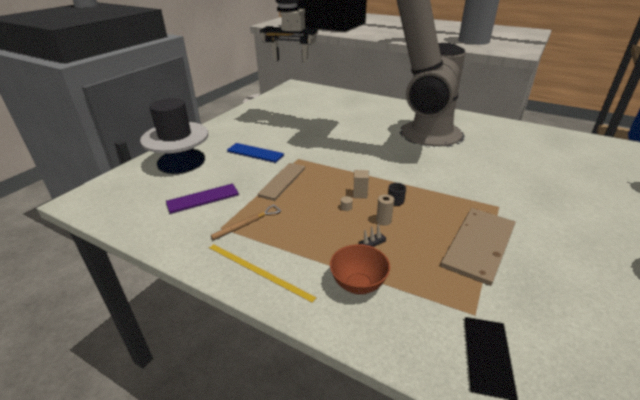

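The top view shows the shelf at (190,222), pot (266,245), square post (300,241), round post (265,214), short post (302,217), cone pack (264,185), and strip (373,227). The bowl is at (255,140) and the tool at (362,165). The scene view shows the same layout: strip (283,180), posts (361,183) and (385,210), pot (397,193), pack (372,240), shelf (479,245).

Run:
```python
from h import *
for n in('top','scene'):
    c=np.load(n+'0.npy',allow_pickle=True).item(); P=pts(c); z=P[...,2]
    ok=(c['depth']>0)&(P[...,0]>.25)&(P[...,0]<.78)&(P[...,1]>-.4)&(P[...,1]<.4)
    tab=ok&(abs(z)<.006); print(n,'table z',np.median(z[tab]),z[tab].std())
    m=(ok&(z>.006)).astype(np.uint8)
    k,l,s,_=cv2.connectedComponentsWithStats(m)
    for i in range(1,k):
        if s[i,4]<25: continue
        q=P[l==i]; zt=np.percentile(q[:,2],90)
        t=q[q[:,2]>zt-.006] 
        r=cv2.minAreaRect((t[:,:2]*1000).astype(np.float32))
        print(i,s[i].tolist(),'zmax',np.round(np.percentile(q[:,2],[50,90,98]),4),'top',np.round(t.mean(0),4),'rect',np.round(r[0]),np.round(r[1]),round(r[2],1))
img=cv2.imread('pics/top0.png')[125:285,155:395]
img2=cv2.imread('pics/scene0.png')[140:300,250:410]
cv2.imwrite('pics/c0.png',cv2.resize(img,None,fx=3.3,fy=3.3,interpolation=cv2.INTER_CUBIC))
```

```text
top table z 0.0003505106250826229 0.002683322365227235
1 [236, 145, 39, 16, 286] zmax [0.0277 0.0588 0.062 ] top [0.7509 0.0882 0.0582] rect [756.  87.] [ 46. 117.] 0.9
2 [166, 146, 24, 8, 92] zmax [0.0099 0.013  0.0147] top [0.7716 0.3462 0.0104] rect [769. 340.] [22. 73.] 1.1
17 [347, 151, 23, 41, 163] zmax [0.0125 0.0175 0.0192] top [ 0.7349 -0.2448  0.0148] rect [ 719. -237.] [ 26. 129.] 74.4
157 [395, 168, 17, 32, 259] zmax [0.0124 0.0155 0.0172] top [ 0.6706 -0.383   0.0131] rect [ 679. -395.] [53. 88.] 59.3
194 [256, 175, 17, 22, 183] zmax [0.0152 0.0347 0.0511] top [0.6659 0.057  0.041 ] rect [664.  58.] [ 6. 45.] 63.1
247 [168, 182, 45, 80, 2806] zmax [0.0152 0.0192 0.0215] top [0.5398 0.2829 0.0165] rect [543. 283.] [111. 240.] 87.3
356 [362, 196, 24, 64, 1095] zmax [0.0119 0.0155 0.0175] top [ 0.5396 -0.2839  0.0129] rect [ 540. -285.] [190.  59.] 5.6
396 [257, 206, 16, 16, 182] zmax [0.0688 0.0734 0.0762] top [0.5675 0.0503 0.071 ] rect [568.  50.] [36. 36.] 2.7
434 [296, 212, 12, 11, 88] zmax [0.0278 0.0321 0.0339] top [ 0.5631 -0.06    0.0292] rect [563. -60.] [29. 28.]
[... 1233 characters left out ...]
8
20 [377, 183, 30, 41, 753] zmax [0.0407 0.0679 0.0695] top [0.574  0.0546 0.0675] rect [572.  54.] [37. 38.] 70.5
21 [341, 197, 12, 13, 131] zmax [0.0238 0.0269 0.028 ] top [ 0.5685 -0.0553  0.0254] rect [567. -56.] [30. 29.] 45.2
22 [236, 205, 46, 23, 172] zmax [0.0106 0.0141 0.015 ] top [ 0.7381 -0.2384  0.0116] rect [ 723. -231.] [ 28. 123.] 74.6
23 [441, 208, 75, 76, 3335] zmax [0.0135 0.0149 0.0158] top [0.5599 0.2877 0.0135] rect [546. 286.] [110. 244.] 87.2
26 [339, 224, 52, 57, 1536] zmax [0.0292 0.0532 0.0568] top [0.7497 0.0859 0.0529] rect [715.  91.] [115. 128.] 89.7
28 [468, 317, 38, 15, 165] zmax [0.008  0.0095 0.0098] top [0.7732 0.3538 0.008 ] rect [774. 345.] [18. 66.] 8.4
```

View pics/c0.png

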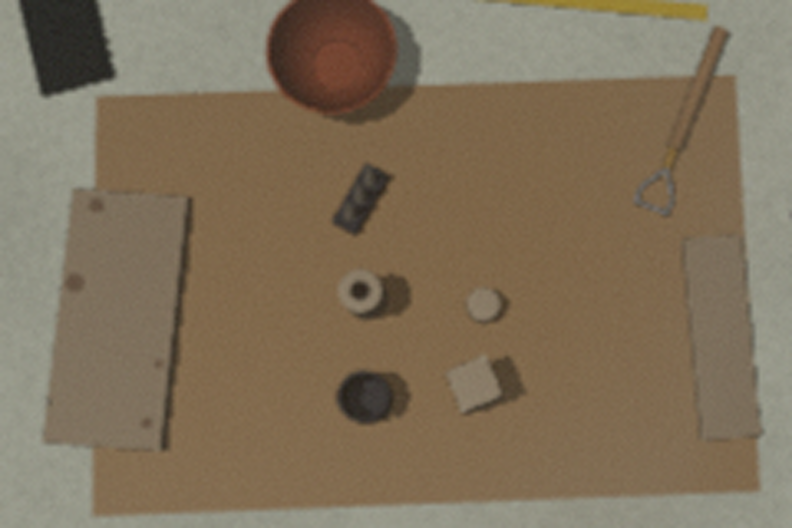

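Both views agree on layout; they differ by a steady 3–4 mm, so I average them. One refinement for shelf yaw and the pack's bar, then move.

```bash
cat >> h.py <<'E'
def ray(c,u,v,z):
    W=np.array(c['world_from_camera']); d=np.stack([(u-c['cx'])/c['fx'],-(v-c['cy'])/c['fy'],-np.ones_like(u,dtype=float)],-1)@W[:3,:3].T
    return W[:3,3]+d*((z-W[2,3])/d[...,2])[...,None]
def pca(q):
    w,V=np.linalg.eigh(np.cov(q[:,:2].T)); a=V[:,1]*np.sign(V[0,1]); return np.degrees(np.arctan2(a[1],a[0])), np.sqrt(w*12)*1000
E
python3 - <<'E'
from h import *
B={'shelf':(.40,.68,.2,.38,.010,.03),'bridge':(.42,.66,-.34,-.22,.007,.03),'sq':(.45,.53,-.1,-.01,.062,.09),'rd':(.53,.62,.01,.1,.062,.09),'pot':(.43,.52,.0,.1,.040,.09),'pack':(.61,.72,.01,.11,.006,.024)}
for n in('top','scene'):
    c=np.load(n+'0.npy',allow_pickle=True).item(); P=pts(c)
    for k,b in B.items():
        m=(P[...,0]>b[0])&(P[...,0]<b[1])&(P[...,1]>b[2])&(P[...,1]<b[3])&(P[...,2]>b[4])&(P[...,2]<b[5])
        q=P[m]; a,s=pca(q); r=cv2.minAreaRect((q[:,:2]*1000).astype(np.float32))
        print(n,k,m.sum(),'mean',np.round(q.mean(0)*1000,1),'yaw %.1f'%a,np.round(s),'rect',np.round(r[0],1),np.round(r[1]),round(r[2],1))
    # pack by dark colour
    Z=(P[...,0]>.61)&(P[...,0]<.72)&(P[...,1]>.01)&(P[...,1]<.11)
    g=c['img'].max(-1); 
    m=Z&(g<75)
    v,u=np.nonzero(m); q=ray(c,u,v,.012); a,s=pca(q); r=cv2.minAreaRect((q[:,:2]*1000).astype(np.float32))
    print(n,'dark',m.sum(),np.round(q.mean(0)*1000),'yaw %.1f'%a,np.round(s),np.round(r[0]),np.round(r[1]),round(r[2],1))
E
```

```text
top shelf 2662 mean [540.9 282.7  15.5] yaw -2.6 [111. 240.] rect [543. 282.] [115. 240.] 87.3
top bridge 1083 mean [ 539.4 -283.5   12. ] yaw 6.1 [ 60. 194.] rect [ 539.9 -281.3] [114. 239.] 89.4
top sq 183 mean [486.8 -55.   69.9] yaw 63.7 [40. 40.] rect [486.9 -54.8] [40. 40.] 25.3
top rd 140 mean [567.3  50.   70.2] yaw 51.0 [34. 35.] rect [567.6  50.3] [36. 36.] 2.7
top pot 71 mean [473.1  45.3  49. ] yaw 71.7 [52. 55.] rect [472.5  44.1] [45. 45.] 2.2
top pack 192 mean [660.1  57.5  12.5] yaw -17.1 [61. 76.] rect [665.4  59.6] [106.  97.] 2.2
top dark 140 [662.  59.  12.] yaw -29.8 [27. 66.] [663.  59.] [27. 64.] 62.3
scene shelf 3250 mean [559.1 287.7  13.6] yaw -2.6 [110. 241.] rect [546.5 286.5] [110. 244.] 87.2
scene bridge 678 mean [ 550.4 -278.     9.7] yaw 6.0 [ 58. 192.] rect [ 542.1 -279.9] [195.  58.] 5.6
scene sq 138 mean [493.6 -49.6  67.4] yaw 14.1 [39. 44.] rect [490.4 -52. ] [43. 38.] 24.9
scene rd 145 mean [574.   54.6  67.5] yaw 14.7 [35. 36.] rect [572.1  54.4] [37. 38.] 70.5
scene pot 124 mean [478.6  50.3  45.2] yaw 18.9 [47. 59.] rect [476.8  49.4] [48. 45.] 26.0
scene pack 201 mean [667.4  66.5  13.4] yaw -35.1 [23. 64.] rect [666.   63.7] [28. 65.] 62.7
scene dark 341 [900. 153.  12.] yaw 19.6 [ 44. 617.] [840. 127.] [406.  60.] 20.4
```

Emit:
arm_command --pt "0 0 -10" --pt "40 0 0" --pt "40 20 0" --pt "40 20 0" --pt "40 30 0" --pt "30 40 0" --pt "30 40 0" --pt "20 45 0" --pt "20 45 0" --pt "20 45 0" --pt "20 45 0" --pt "10 45 0" --pt "0 45 0" --pt "0 45 0" --pt "0 40 0" --pt "0 30 0" --pt "0 10 0" --spin '[0,-4,-4,-4,-4,-3,0,0,0,0,0,0,0,0,0,0,0]' --jaw 0.55 --squeeze 20

```text
time: 1.8
tool_pos: [0.4545, 0.0428, 0.394]
tool_rot: [-3.141, 0.001, -0.049]
contact_force: [-1.3, -1.5, -0.3]
opening: 0.071
grip_force: 0.0
```

Averages (mm): shelf (544.5, 284.5), yaw −2.6°; strip (540.5, −281.5), yaw 5.9°; square (488.5, −53.5), yaw 25°; round (570, 52.3); pot (474, 47); pack (664.5, 61.5), yaw −28°. First the pot.

Emit:
arm_command --pt "19 4 -10" --pt "0 0 -40" --pt "0 0 -40" --pt "0 0 -30" --pt "0 0 -15" --pt "0 0 0" --pt "0 0 0" --spin '[0,0,0,0,0,0,0]'

```text
time: 2.5
tool_pos: [0.4742, 0.0439, 0.2598]
tool_rot: [3.141, 0.0, -0.052]
contact_force: [1.1, -0.4, -0.6]
opening: 0.0713
grip_force: 0.0
```

Emit:
arm_command --pt "0 3 -8" --pt "0 0 -20" --pt "0 0 -20" --pt "0 0 -15" --pt "0 0 -5" --pt "0 0 0" --pt "0 0 0" --spin '[0,0,0,0,0,0,0]'

```text
time: 3.2
tool_pos: [0.4744, 0.0474, 0.1925]
tool_rot: [3.141, -0.002, -0.052]
contact_force: [-0.6, -0.3, -0.5]
opening: 0.0711
grip_force: 0.0
```

Run:
```python
from h import *
c=shot('top'); a=c['img'][190:270,225:345]
d=shot('scene'); b=d['img'][130:230,310:460]
o=cv2.resize(a,(720,480))[:, :]; 
b=cv2.resize(b,(600,400),interpolation=cv2.INTER_CUBIC)
cv2.imwrite('pics/pot1.png',b[:,:,::-1]); print(np.round(observe()['tool_pos'],4))
```

```text
[0.4744 0.0474 0.1926]
```

View pics/pot1.png

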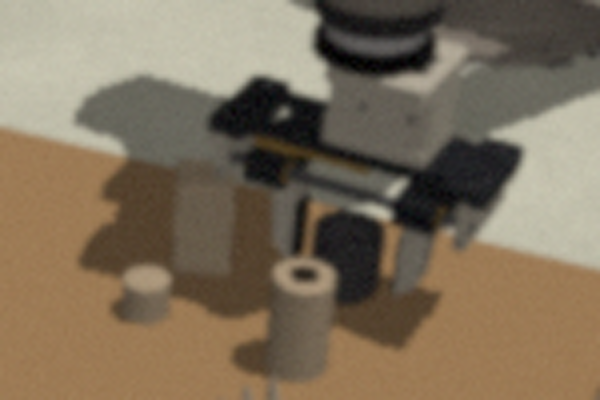

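The pot (crop 348,255) stands between the two fingers (290,220 and 410,250), with nothing else touched. Closing.

Emit:
arm_command --pt "0 0 0" --pt "0 0 0" --pt "0 0 0" --pt "0 0 0" --pt "0 0 0" --pt "0 0 0" --pt "0 0 0" --pt "0 0 0" --spin '[0,0,0,0,0,0,0,0]' --jaw -1 --squeeze 20

```text
time: 4.1
tool_pos: [0.4741, 0.0474, 0.1918]
tool_rot: [3.141, -0.0, -0.052]
contact_force: [-0.1, -1.7, 2.1]
opening: 0.0466
grip_force: 20.0
```

Emit:
arm_command --pt "0 0 5" --pt "0 0 10" --pt "0 0 20" --pt "0 0 20" --pt "5 10 10" --pt "10 25 0" --pt "10 35 0" --pt "10 40 0" --pt "10 40 0" --pt "10 40 0" --pt "10 30 0" --pt "5 15 0" --pt "0 2 0" --pt "0 0 0" --pt "0 0 -20" --pt "0 0 -10" --pt "0 0 0" --pt "0 0 0" --spin '[0,0,0,0,0,0,0,0,0,0,0,0,0,0,0,0,0,0]'

```text
time: 5.9
tool_pos: [0.5441, 0.2838, 0.2269]
tool_rot: [3.141, 0.0, -0.053]
contact_force: [0.7, 0.5, -1.5]
opening: 0.0466
grip_force: 20.0
```

Emit:
arm_command --pt "0 1 -6" --pt "0 0 -5" --pt "0 0 -3" --pt "0 0 -2" --pt "0 0 -1" --pt "0 0 -1" --pt "0 0 -1" --pt "0 0 0" --pt "0 0 0" --spin '[0,0,0,0,0,0,0,0,0]'

```text
time: 6.8
tool_pos: [0.544, 0.2854, 0.2078]
tool_rot: [3.142, -0.0, -0.052]
contact_force: [-0.3, 0.1, -0.9]
opening: 0.0469
grip_force: 20.0
```

Emit:
arm_command --pt "0 0 -1" --pt "0 0 0" --pt "0 0 0" --spin '[0,0,0]'

```text
time: 7.1
tool_pos: [0.5441, 0.2855, 0.2069]
tool_rot: [-3.141, -0.0, -0.052]
contact_force: [-0.4, 0.2, 1.1]
opening: 0.0462
grip_force: 20.0
```

Emit:
arm_command --pt "0 0 0" --pt "0 0 0" --pt "0 0 0" --pt "0 0 0" --pt "0 0 0" --pt "0 0 5" --pt "0 0 15" --pt "0 0 25" --pt "0 0 30" --pt "0 0 25" --spin '[0,0,0,0,0,0,0,0,0,0]' --jaw 0.5

```text
time: 8.1
tool_pos: [0.5441, 0.2854, 0.3087]
tool_rot: [-3.141, -0.001, -0.052]
contact_force: [0.8, -0.5, 0.1]
opening: 0.0688
grip_force: 0.0
```

Emit:
arm_command --pt "0 -20 0" --pt "-5 -30 0" --pt "-5 -45 0" --pt "-5 -45 0" --pt "-10 -45 0" --pt "-10 -45 0" --pt "-10 -40 0" --pt "-5 -35 0" --pt "-5 -20 0" --pt "0 -10 0" --pt "0 -4 -30" --pt "0 0 -10" --pt "0 0 0" --pt "0 0 0" --spin '[0,4,4,4,4,4,4,4,0,0,0,0,0,0]'

```text
time: 9.5
tool_pos: [0.4893, -0.0529, 0.2671]
tool_rot: [-3.142, -0.0, 0.438]
contact_force: [0.4, 0.3, -0.6]
opening: 0.0692
grip_force: 0.0
```

Run:
```python
from h import *
for n,b in (('top',(.5,.59,.23,.34)),('scene',(.5,.59,.23,.34))):
    c=shot(n,n+'2.png'); P=pts(c)
    m=(P[...,0]>b[0])&(P[...,0]<b[1])&(P[...,1]>b[2])&(P[...,1]<b[3])&(P[...,2]>.055)&(P[...,2]<.1)
    r=cv2.minAreaRect((P[m][:,:2]*1000).astype(np.float32)); print(n,m.sum(),r,P[m].mean(0))
print(observe()['tool_pos'])
```

```text
top 92 ((542.7261962890625, 283.8849182128906), (45.49850082397461, 46.92478942871094), 2.2232022285461426) [0.5427989  0.28492057 0.06355889]
scene 186 ((546.6397094726562, 288.147216796875), (47.22179412841797, 47.56785583496094), 54.77191162109375) [0.54815196 0.28811426 0.06069185]
[ 0.4894597  -0.05307833  0.26760393]
```

The pot stands within 2 mm of the shelf's centre in both views. Next, the square post.

Emit:
arm_command --pt "-1 0 -10" --pt "0 0 -20" --pt "0 0 -18" --pt "0 0 -10" --pt "0 0 0" --pt "0 0 0" --spin '[0,0,0,0,0,0]'

```text
time: 10.2
tool_pos: [0.4882, -0.0536, 0.209]
tool_rot: [3.141, -0.0, 0.437]
contact_force: [0.2, -0.0, -1.0]
opening: 0.0689
grip_force: 0.0
```

Emit:
arm_command --pt "0 0 0" --pt "0 0 0" --pt "0 0 0" --pt "0 0 0" --pt "0 0 0" --pt "0 0 0" --pt "0 0 0" --pt "0 0 0" --spin '[0,0,0,0,0,0,0,0]' --jaw -1 --squeeze 30

```text
time: 11.0
tool_pos: [0.4882, -0.0537, 0.2091]
tool_rot: [3.141, -0.001, 0.437]
contact_force: [-0.5, -1.9, 4.6]
opening: 0.0401
grip_force: 30.0
```

Emit:
arm_command --pt "0 0 5" --pt "0 0 15" --pt "0 0 20" --pt "0 15 15" --pt "-1 30 5" --pt "-2 40 0" --pt "-3 45 0" --pt "-3 45 0" --pt "-3 45 0" --pt "-3 45 0" --pt "-2 40 0" --pt "-2 25 0" --pt "0 10 0" --pt "0 2 0" --pt "0 0 -15" --pt "0 0 -15" --pt "0 0 0" --pt "0 0 0" --spin '[0,0,0,-2,-4,-4,-4,-4,-4,-4,-1.7,0,0,0,0,0,0,0]'

```text
time: 12.8
tool_pos: [0.4693, 0.2874, 0.2388]
tool_rot: [3.141, 0.001, -0.048]
contact_force: [-0.1, 0.2, -1.3]
opening: 0.0398
grip_force: 30.0
```

Emit:
arm_command --pt "0 1 -6" --pt "0 0 -4" --pt "0 0 -2" --pt "0 0 -1" --pt "0 0 -1" --pt "0 0 -1" --pt "0 0 0" --pt "0 0 0" --spin '[0,0,0,0,0,0,0,0]'

```text
time: 13.6
tool_pos: [0.469, 0.2895, 0.2241]
tool_rot: [-3.141, -0.0, -0.047]
contact_force: [-0.8, -0.2, 1.1]
opening: 0.0398
grip_force: 30.0
```

Emit:
arm_command --pt "0 0 0" --pt "0 0 0" --pt "0 0 0" --pt "0 0 0" --pt "0 0 0" --pt "0 0 5" --pt "0 0 20" --pt "0 0 25" --pt "0 0 20" --pt "10 -20 0" --pt "15 -35 0" --pt "18 -45 0" --pt "18 -45 0" --pt "18 -45 0" --pt "14 -30 0" --pt "8 -15 0" --pt "0 -2 -15" --pt "0 0 -15" --pt "0 0 0" --pt "0 0 0" --spin '[0,0,0,0,0,0,0,0,0,0,0,0,0,0,0,0,0,0,0,0]' --jaw 0.5

```text
time: 15.6
tool_pos: [0.57, 0.0531, 0.264]
tool_rot: [-3.142, 0.0, -0.046]
contact_force: [-0.3, 0.3, 0.8]
opening: 0.0687
grip_force: 0.0
```

Emit:
arm_command --pt "0 -1 -10" --pt "0 0 -20" --pt "0 0 -17" --pt "0 0 -8" --pt "0 0 0" --pt "0 0 0" --spin '[0,0,0,0,0,0]'

```text
time: 16.2
tool_pos: [0.5703, 0.0515, 0.2093]
tool_rot: [3.142, -0.001, -0.046]
contact_force: [0.4, -0.0, 0.7]
opening: 0.0687
grip_force: 0.0
```

Emit:
arm_command --pt "0 0 0" --pt "0 0 0" --pt "0 0 0" --pt "0 0 0" --pt "0 0 0" --pt "0 0 0" --pt "0 0 0" --pt "0 0 0" --spin '[0,0,0,0,0,0,0,0]' --jaw -1 --squeeze 30

```text
time: 17.0
tool_pos: [0.5701, 0.0514, 0.209]
tool_rot: [3.141, -0.0, -0.047]
contact_force: [-1.6, -1.8, 3.1]
opening: 0.0399
grip_force: 30.0
```

Run:
```python
from h import *
for n in('top','scene'):
    c=shot(n); P=pts(c)
    for k,b in {'pot':(.5,.59,.23,.34,.055),'sq':(.42,.515,.23,.34,.077)}.items():
        m=(P[...,0]>b[0])&(P[...,0]<b[1])&(P[...,1]>b[2])&(P[...,1]<b[3])&(P[...,2]>b[4])&(P[...,2]<.12)
        r=cv2.minAreaRect((P[m][:,:2]*1000).astype(np.float32)); print(n,k,m.sum(),np.round(r[0],1),np.round(r[1]),round(r[2],1),P[m].mean(0))
```

```text
top pot 94 [542.7 283.5] [47. 46.] 89.5 [0.54330395 0.28344986 0.06364391]
top sq 194 [467.1 288.6] [41. 40.] 86.8 [0.46685803 0.28769933 0.08495918]
scene pot 185 [547.2 287.5] [47. 48.] 47.0 [0.54783522 0.28755477 0.06070773]
scene sq 201 [471.5 292. ] [40. 45.] 87.0 [0.474231   0.29208807 0.08260456]
```

Emit:
arm_command --pt "0 0 5" --pt "0 0 15" --pt "0 0 20" --pt "9 10 20" --pt "12 25 10" --pt "12 35 0" --pt "12 40 0" --pt "4 40 0" --pt "0 40 0" --pt "0 28 0" --pt "0 10 0" --pt "0 2 0" --pt "0 0 0" --pt "0 0 -20" --pt "0 0 -20" --pt "0 0 0" --pt "0 0 0" --spin '[0,0,0,0,0,0,0,0,0,0,0,0,0,0,0,0,0]'

```text
time: 18.8
tool_pos: [0.6194, 0.2801, 0.2389]
tool_rot: [3.141, 0.001, -0.048]
contact_force: [0.4, 1.0, -0.6]
opening: 0.0392
grip_force: 30.0
```

Emit:
arm_command --pt "0 0 -6" --pt "0 0 -4" --pt "0 0 -2" --pt "0 0 -1" --pt "0 0 -1" --pt "0 0 0" --pt "0 0 0" --spin '[0,0,0,0,0,0,0]'

```text
time: 19.5
tool_pos: [0.619, 0.2815, 0.2248]
tool_rot: [3.142, -0.0, -0.046]
contact_force: [0.3, 0.5, -2.0]
opening: 0.0395
grip_force: 30.0
```

Emit:
arm_command --pt "0 0 -1" --pt "0 0 0" --pt "0 0 0" --spin '[0,0,0]'

```text
time: 19.8
tool_pos: [0.6191, 0.2815, 0.2241]
tool_rot: [-3.141, -0.001, -0.047]
contact_force: [0.4, -0.3, -0.1]
opening: 0.0394
grip_force: 30.0
```

Emit:
arm_command --pt "0 0 0" --pt "0 0 0" --pt "0 0 0" --pt "0 0 0" --pt "0 0 0" --pt "0 0 5" --pt "0 0 20" --pt "0 0 25" --pt "0 0 20" --pt "-5 -20 0" --pt "-5 -35 0" --pt "-5 -45 0" --pt "-5 -45 0" --pt "-6 -45 0" --pt "-6 -45 0" --pt "-6 -45 0" --pt "-6 -45 0" --pt "-6 -45 0" --pt "-6 -45 0" --pt "-6 -45 0" --spin '[0,0,0,0,0,0,0,0,0,0,0,0,0,0,0,0,0,0,0,0]' --jaw 0.7

```text
time: 21.8
tool_pos: [0.5566, -0.1804, 0.2944]
tool_rot: [3.141, -0.001, -0.047]
contact_force: [0.5, -1.2, -0.1]
opening: 0.0781
grip_force: 0.0
```

Emit:
arm_command --pt "-6 -40 0" --pt "-5 -30 0" --pt "-3 -20 0" --pt "-2 -10 -20" --pt "0 -3 -40" --pt "0 0 -20" --pt "0 0 0" --pt "0 0 0" --spin '[4,4.6,0,0,0,0,0,0]'

```text
time: 22.6
tool_pos: [0.5413, -0.2817, 0.2145]
tool_rot: [3.141, -0.0, 0.104]
contact_force: [-0.2, -0.4, 1.0]
opening: 0.0782
grip_force: 0.0
```

Run:
```python
from h import *
print(observe()['tool_pos'],observe()['tool_rot'])
for n in('top','scene'):
    c=shot(n,n+'3.png'); P=pts(c)
    for k,b in {'shelf':(.38,.70,.2,.38,.008,.022),'pot':(.5,.585,.23,.34,.055,.12),'sq':(.42,.515,.23,.34,.077,.12),'rd':(.585,.66,.23,.34,.077,.12)}.items():
        m=(P[...,0]>b[0])&(P[...,0]<b[1])&(P[...,1]>b[2])&(P[...,1]<b[3])&(P[...,2]>b[4])&(P[...,2]<b[5])
        r=cv2.minAreaRect((P[m][:,:2]*1000).astype(np.float32)); print(n,k,m.sum(),np.round(r[0],1),np.round(r[1]),round(r[2],1),P[m].mean(0).round(4))
```

```text
[ 0.54130892 -0.28171914  0.21449366] [ 3.14111736e+00 -4.91238946e-04  1.03556950e-01]
top shelf 2075 [545.3 289.5] [170. 308.] 88.8 [0.5418 0.2785 0.0152]
top pot 90 [542.9 283.2] [46. 46.] 4.4 [0.5433 0.2834 0.064 ]
top sq 194 [467.1 288.7] [41. 40.] 86.7 [0.467  0.2878 0.085 ]
top rd 147 [616.1 280.4] [39. 38.] 88.2 [0.6159 0.2797 0.0849]
scene shelf 2234 [546.4 286.6] [110. 243.] 87.2 [0.5748 0.2892 0.0136]
scene pot 172 [546.6 286.9] [48. 47.] 21.9 [0.5462 0.2876 0.061 ]
scene sq 197 [471.4 292. ] [40. 43.] 88.5 [0.4742 0.2922 0.0828]
scene rd 219 [620.7 283.1] [38. 39.] 61.8 [0.6231 0.284  0.0831]
```

View pics/scene3.png

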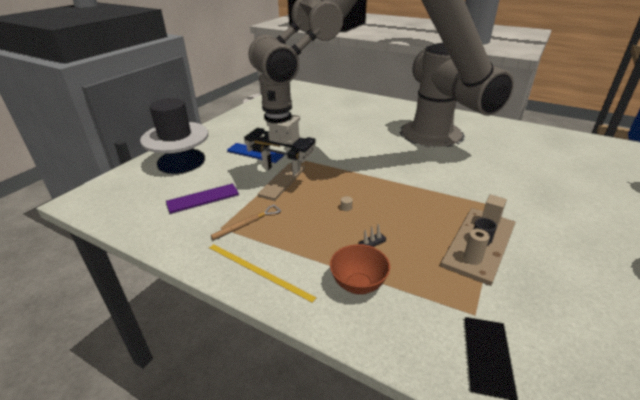

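The scene view shows the square post (494,210), pot (484,230) and round post (477,245) upright on the shelf. All are within about 2 mm of target. The gripper is over the strip (280,180). Descending onto it.

Emit:
arm_command --pt "-1 0 -10" --pt "0 0 -13" --pt "0 0 -7" --pt "0 0 -3" --pt "0 0 0" --pt "0 0 0" --spin '[0,0,0,0,0,0]'

```text
time: 23.3
tool_pos: [0.5401, -0.2817, 0.1808]
tool_rot: [3.141, -0.0, 0.104]
contact_force: [0.4, 0.5, 1.0]
opening: 0.0779
grip_force: 0.0
```

Emit:
arm_command --pt "0 0 0" --pt "0 0 0" --pt "0 0 0" --pt "0 0 0" --pt "0 0 0" --pt "0 0 0" --pt "0 0 0" --pt "0 0 0" --spin '[0,0,0,0,0,0,0,0]' --jaw -1 --squeeze 40

```text
time: 24.1
tool_pos: [0.5401, -0.2818, 0.181]
tool_rot: [3.141, -0.001, 0.104]
contact_force: [0.4, -1.3, 2.8]
opening: 0.0554
grip_force: 40.0
```

Emit:
arm_command --pt "0 0 5" --pt "0 0 15" --pt "0 0 30" --pt "0 0 40" --pt "0 0 40" --pt "0 0 20" --pt "0 0 0" --pt "0 0 0" --pt "0 0 0" --spin '[0,0,0,0,0,0,0,0,0]'

```text
time: 25.0
tool_pos: [0.5395, -0.2812, 0.3289]
tool_rot: [-3.139, 0.003, 0.104]
contact_force: [0.1, 0.0, -2.5]
opening: 0.0553
grip_force: 40.0
```

Run:
```python
from h import *
o=observe();print(o['tool_pos'],o['tool_rot'],o['opening'],o['torque'])
for n in('top','scene'):
    c=shot(n,n+'4.png'); P=pts(c)
    m=(P[...,0]>.42)&(P[...,0]<.66)&(P[...,1]>-.34)&(P[...,1]<-.2)&(P[...,2]>.13)&(P[...,2]<.19)
    g=c['img'].astype(int); m&=(g[...,0]-g[...,2]>12)
    q=P[m]; r=cv2.minAreaRect((q[:,:2]*1000).astype(np.float32)); print(n,m.sum(),np.round(r[0],1),np.round(r[1]),round(r[2],1),q.mean(0).round(4))
    A=np.c_[q[:,:2]-q[:,:2].mean(0),np.ones(len(q))]; print(np.linalg.lstsq(A,q[:,2],rcond=None)[0])
cv2.imwrite('pics/s4c.png',cv2.resize(c['img'][90:210,200:380,::-1],None,fx=4,fy=4,interpolation=cv2.INTER_CUBIC))
```

```text
[ 0.53953749 -0.28121179  0.3288712 ] [-3.13916796e+00  2.83668352e-03  1.03536903e-01] 0.055316732556075665 [ 0.01685067 -0.01106763 -0.05416264]
top 465 [ 538.6 -280.8] [188.  56.] 6.1 [ 0.4923 -0.2859  0.1599]
[-0.00864713  0.00032791  0.15988024]
scene 770 [ 545.9 -276.1] [186.  93.] 17.4 [ 0.5626 -0.2713  0.1597]
[-0.02951794  0.00294309  0.15966498]
```

View pics/s4c.png

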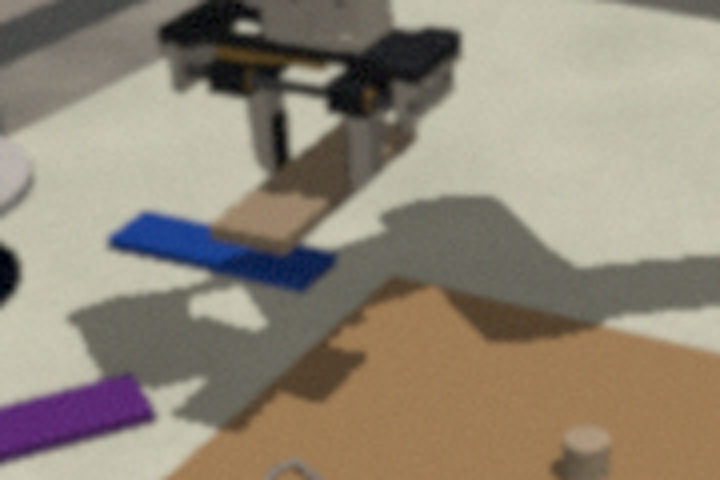

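The crop shows the strip (310,190) held level between the fingers. Carrying it across.

Emit:
arm_command --pt "0 10 0" --pt "0 25 0" --pt "0 35 0" --pt "0 40 0" --pt "0 40 0" --pt "0 40 0" --pt "0 40 0" --pt "1 40 0" --pt "1 40 0" --pt "1 40 0" --pt "1 40 0" --pt "1 40 0" --pt "0 40 0" --pt "0 35 0" --pt "0 30 0" --pt "0 20 0" --pt "0 10 0" --pt "0 1 0" --pt "0 0 0" --pt "0 0 0" --spin '[0,0,0,-1,-1,-1,-1,-1,-1,-1,-1,-0.5,0,0,0,0,0,0,0,0]'

```text
time: 27.1
tool_pos: [0.5451, 0.2834, 0.3306]
tool_rot: [3.141, 0.0, -0.046]
contact_force: [-1.0, 0.3, -1.9]
opening: 0.0556
grip_force: 40.0
```

Emit:
arm_command --pt "0 0 -15" --pt "0 0 -20" --pt "0 0 -12" --pt "0 0 -6" --pt "0 0 -3" --pt "0 0 0" --pt "0 0 0" --spin '[0,0,0,0,0,0,0]'

```text
time: 27.8
tool_pos: [0.5452, 0.2845, 0.2755]
tool_rot: [-3.141, -0.001, -0.045]
contact_force: [-0.5, 0.3, -1.9]
opening: 0.0553
grip_force: 40.0
```

Emit:
arm_command --pt "-1 1 -4" --pt "0 0 -3" --pt "0 0 -1" --pt "0 0 -1" --pt "0 0 0" --pt "0 0 0" --spin '[0,0,0,0,0,0]'

```text
time: 28.4
tool_pos: [0.5439, 0.2855, 0.266]
tool_rot: [3.142, -0.0, -0.045]
contact_force: [-2.9, 0.3, 0.2]
opening: 0.0558
grip_force: 40.0
```

Emit:
arm_command --pt "0 0 0" --pt "0 0 0" --pt "0 0 0" --pt "0 0 0" --pt "0 0 0" --pt "0 0 3" --pt "0 0 10" --pt "0 0 25" --pt "0 0 25" --pt "5 -20 0" --pt "15 -35 0" --pt "20 -40 0" --pt "25 -40 0" --pt "20 -35 0" --pt "15 -25 0" --pt "10 -20 0" --pt "0 -3 0" --pt "0 0 0" --spin '[0,0,0,0,0,0,0,0,0,-4,-4,-4,-4,-4,-4,-1,0,0]' --jaw 0.45

```text
time: 30.2
tool_pos: [0.6539, 0.067, 0.3291]
tool_rot: [-3.141, 0.0, -0.482]
contact_force: [-0.3, 0.1, -0.3]
opening: 0.0667
grip_force: 0.0
```

Run:
```python
from h import *
o=observe();print(o['tool_pos'],o['tool_rot'],o['opening'])
for n in('top','scene'):
    c=shot(n,n+'5.png'); P=pts(c)
    for k,b in {'bridge':(.42,.67,.23,.34,.09,.12),'bridgetop0':(.42,.47,.23,.34,.09,.12),'bridgetop1':(.62,.67,.23,.34,.09,.12)}.items():
        m=(P[...,0]>b[0])&(P[...,0]<b[1])&(P[...,1]>b[2])&(P[...,1]<b[3])&(P[...,2]>b[4])&(P[...,2]<b[5])
        r=cv2.minAreaRect((P[m][:,:2]*1000).astype(np.float32)); print(n,k,m.sum(),np.round(r[0],1),np.round(r[1]),round(r[2],1),P[m].mean(0).round(4))
    c=np.load(n+'0.npy',allow_pickle=True).item(); P=pts(c); g=c['img'].astype(int)
    m=(g[...,0]-g[...,2]>25)&(g[...,0]>1.6*g[...,1])&(P[...,0]>.66)&(P[...,0]<.84)&(P[...,1]>-.0)&(P[...,1]<.18)
    q=P[m&(P[...,2]>.045)]; r=cv2.minEnclosingCircle((q[:,:2]*1000).astype(np.float32)); print('bowl',len(q),r,np.percentile(q[:,:2],[1,99],axis=0)*1000)
```

```text
[0.65388529 0.06702381 0.32913621] [-3.14139327e+00  1.12019801e-04 -4.81930526e-01] 0.06671267075515645
top bridge 1273 [543.3 284.7] [ 59. 190.] 87.6 [0.5417 0.2838 0.097 ]
top bridgetop0 148 [458.4 288.4] [20. 57.] 1.0 [0.4589 0.2863 0.0972]
top bridgetop1 116 [628.7 279.7] [56. 18.] 87.3 [0.6288 0.2803 0.0972]
bowl 12 ((794.8564453125, 88.76667022705078), 58.22690963745117) [[738.31103131  34.53510648]
 [833.24402528 142.54366172]]
scene bridge 1363 [546.7 287.6] [ 56. 194.] 87.4 [0.557  0.2879 0.0954]
scene bridgetop0 103 [459.6 291.9] [55. 18.] 88.7 [0.4607 0.2922 0.0952]
scene bridgetop1 238 [631.6 284.1] [55. 24.] 87.4 [0.6328 0.2846 0.0951]
bowl 490 ((796.657958984375, 91.2796401977539), 62.02597427368164) [[737.45839989  31.65046189]
 [838.62141754 149.26151122]]
```

The strip lies level (both ends read 95–97 mm), centred within 3 mm. The bowl is at (795, 90), well clear. Now the cone pack.

Emit:
arm_command --pt "10 -5 -10" --pt "0 0 -35" --pt "0 0 -35" --pt "0 0 -20" --pt "0 0 -5" --pt "0 0 0" --pt "0 0 0" --pt "0 0 0" --spin '[0,0,0,0,0,0,0,0]' --jaw 0.05

```text
time: 31.1
tool_pos: [0.6645, 0.0626, 0.2254]
tool_rot: [-3.14, -0.003, -0.481]
contact_force: [0.3, 0.4, 0.6]
opening: 0.0478
grip_force: 0.0
```

Run:
```python
from h import *
print(observe()['tool_pos'])
c=shot('scene')
cv2.imwrite('pics/s6c.png',cv2.resize(c['img'][160:270,300:450,::-1],None,fx=5,fy=5,interpolation=cv2.INTER_CUBIC))
```

```text
[0.664543   0.06256769 0.22543804]
```

View pics/s6c.png

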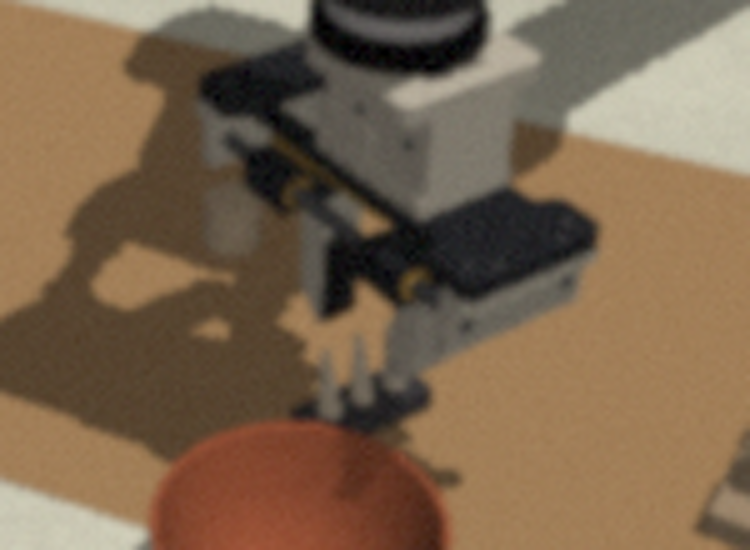

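The fingers at (335,280) and (410,335) straddle the pack (365,395) on both sides, and the bowl is clear. Descending.

Emit:
arm_command --pt "0 -1 -10" --pt "0 0 -12" --pt "0 0 -12" --pt "0 0 -6" --pt "0 0 -3" --pt "0 0 0" --pt "0 0 0" --spin '[0,0,0,0,0,0,0]'

```text
time: 31.85
tool_pos: [0.6642, 0.0614, 0.181]
tool_rot: [-3.141, -0.0, -0.481]
contact_force: [0.1, 0.3, 0.1]
opening: 0.0481
grip_force: 0.0
```

Emit:
arm_command --pt "0 0 0" --pt "0 0 0" --pt "0 0 0" --pt "0 0 0" --pt "0 0 0" --pt "0 0 0" --pt "0 0 0" --pt "0 0 0" --spin '[0,0,0,0,0,0,0,0]' --jaw -1 --squeeze 15

```text
time: 32.65
tool_pos: [0.6641, 0.0614, 0.181]
tool_rot: [-3.141, -0.0, -0.481]
contact_force: [-0.4, 0.6, 3.9]
opening: 0.0257
grip_force: 15.0
```

Emit:
arm_command --pt "0 0 5" --pt "0 0 15" --pt "0 0 30" --pt "0 0 40" --pt "0 0 35" --pt "0 0 5" --pt "-10 15 0" --pt "-15 30 0" --pt "-20 35 0" --pt "-20 40 0" --pt "-20 40 0" --pt "-17 32 0" --pt "-10 20 0" --pt "-6 10 0" --pt "-2 3 0" --pt "0 0 0" --pt "0 0 0" --spin '[0,0,0,0,0,0,4,4,4,4,4,4,1,0,0,0,0]'

```text
time: 34.35
tool_pos: [0.5446, 0.2854, 0.3107]
tool_rot: [3.141, -0.0, -0.046]
contact_force: [0.2, -0.4, 0.7]
opening: 0.0258
grip_force: 15.0
```

Run:
```python
from h import *
o=observe();print(o['tool_pos'],o['tool_rot'],o['opening'],o['contact_force'])
c=shot('scene')
cv2.imwrite('pics/s7c.png',cv2.resize(c['img'][110:290,400:560,::-1],None,fx=3.3,fy=3.3,interpolation=cv2.INTER_CUBIC))
```

```text
[0.54461864 0.28535004 0.31069676] [ 3.14115923e+00 -1.19421102e-04 -4.63577047e-02] 0.025818625051127697 [ 0.15096025 -0.42950421  0.69408856]
```

View pics/s7c.png

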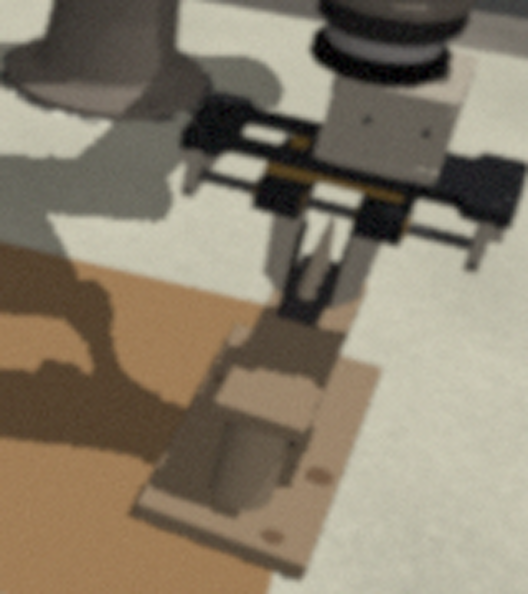

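The pack (315,290) hangs upright in the gripper above the strip's middle. Lowering to about z 278.

Emit:
arm_command --pt "0 0 -10" --pt "0 0 -10" --pt "0 0 -6" --pt "0 0 -3" --pt "0 0 -2" --pt "0 0 -1" --pt "0 0 -1" --pt "0 0 0" --pt "0 0 0" --spin '[0,0,0,0,0,0,0,0,0]'

```text
time: 35.3
tool_pos: [0.544, 0.2865, 0.278]
tool_rot: [-3.141, -0.001, -0.045]
contact_force: [0.3, -0.3, 0.6]
opening: 0.0259
grip_force: 15.0
```

Emit:
arm_command --pt "0 0 0" --pt "0 0 0" --pt "0 0 0" --pt "0 0 0" --pt "0 0 0" --pt "0 0 5" --pt "0 0 15" --pt "0 0 30" --pt "0 0 40" --pt "0 0 40" --pt "0 -40 0" --pt "0 -45 0" --pt "0 -45 0" --pt "0 -45 0" --pt "0 -45 0" --pt "0 -45 0" --pt "0 0 0" --pt "0 0 0" --spin '[0,0,0,0,0,0,0,0,0,0,0,0,0,0,0,0,0,0]' --jaw 0.05

```text
time: 37.1
tool_pos: [0.544, 0.0205, 0.4082]
tool_rot: [-3.141, -0.0, -0.047]
contact_force: [0.2, 0.1, -0.1]
opening: 0.0482
grip_force: 0.0
```

Run:
```python
from h import *
print(observe()['tool_pos'])
for n in('top','scene'):
    c=shot(n,n+'8.png'); P=pts(c)
    for k,b in {'bridge':(.42,.67,.23,.34,.09,.103),'pack':(.49,.60,.25,.33,.106,.117),'cones':(.49,.60,.25,.33,.12,.17)}.items():
        m=(P[...,0]>b[0])&(P[...,0]<b[1])&(P[...,1]>b[2])&(P[...,1]<b[3])&(P[...,2]>b[4])&(P[...,2]<b[5])
        r=cv2.minAreaRect((P[m][:,:2]*1000).astype(np.float32)); print(n,k,m.sum(),np.round(r[0],1),np.round(r[1]),round(r[2],1),P[m].mean(0).round(4))
cv2.imwrite('pics/s8c.png',cv2.resize(c['img'][130:300,400:560,::-1],None,fx=3.3,fy=3.3,interpolation=cv2.INTER_CUBIC))
```

```text
[0.54396888 0.02053914 0.4081598 ]
top bridge 1028 [543.6 284.4] [ 58. 191.] 87.4 [0.5412 0.2827 0.097 ]
top pack 152 [542.4 285.3] [27. 65.] 87.6 [0.5412 0.2835 0.1113]
top cones 45 [543.8 285.4] [46. 10.] 1.2 [0.5446 0.2839 0.1333]
scene bridge 1099 [546.8 287.7] [ 56. 193.] 87.3 [0.5659 0.2879 0.0955]
scene pack 171 [547.8 288.6] [26. 68.] 87.3 [0.5544 0.2894 0.1097]
scene cones 84 [549.7 289.6] [ 8. 46.] 84.3 [0.5555 0.2891 0.1351]
```

View pics/s8c.png

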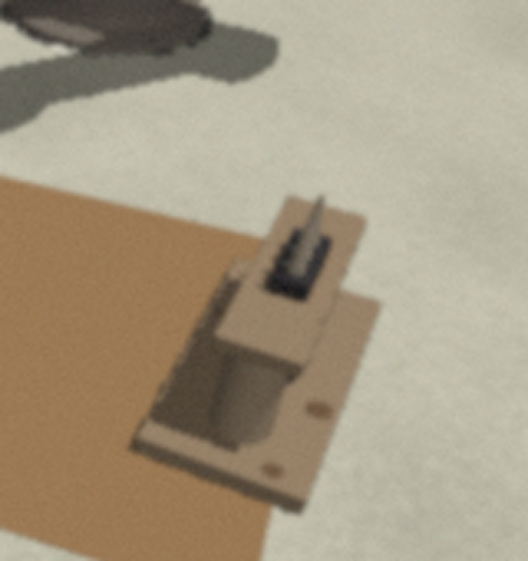

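View pics/top8.png

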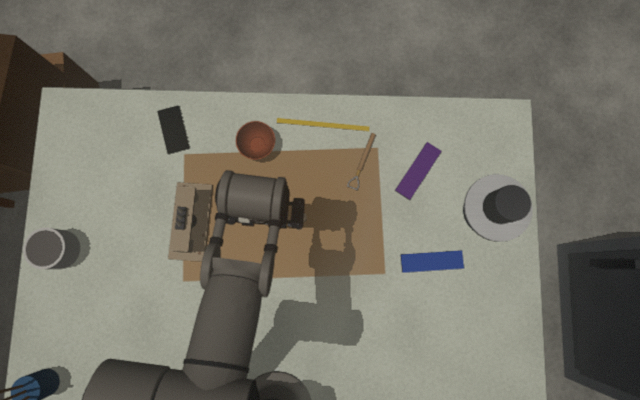

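The scene crop shows the tier standing, with the pack upright in the middle of the strip (300,262). In the top view the pack is at (183,218), and the bowl (255,140) and tool (362,165) are where they began. All measured offsets are within 3 mm, so I'm handing in.

```bash
python3 -c "
from cell import *
print(hand_in())"
```

```text
the job is handed in; nothing more can be done
None
```

The tier is built and handed in at about 37 s of the 138 s limit; in the last camera measurements the pot, both posts, strip and cone pack were each within about 3 mm of their targets, though the hand-in call returned no verdict.

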